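# Clear the touch-latch lid and pop it ajar

### The job

On the art table stands a wooden organiser with a push-to-open lid on one half and a fixed rimmed shelf on the other; a round paint tin is standing on the lid. Push the tin, without lifting or tipping it, across onto the shelf until it is wholly off the lid; only then press the lid down on the round inlay near its front edge until the catch trips, and let go so that its spring lifts it ajar, and leave it ajar. Leave the cup, the jar and the bottle beside it where they are.

Things in the scene. Friction and masses are not known exactly. Their poses are not given: they have to be found in the camera images.
- chest: Plywood organiser, fixed to the table: 170 mm deep (x), 310 mm wide (y), 110 mm high. Origin at the centre of its underside; its -x side is the front (towards the robot), z up. Its y > 0 half holds a store closed by the lid; its y < 0 half is a solid fixed shelf. The border between them is at y = 0.
- shelf_center (a point): Centre of the shelf's flat top (organiser x 0, y -74.5, z 108.5 mm), 1.5 mm lower than the lid's top. Open area x -79 to 79 mm, y -149 to 0 mm of the organiser, with a rim 6 mm wide and 7 mm high on its front, far and outer sides; no rim towards the lid.
- lid (a joint): Lid angle (rad): 0 closed and latched, positive open, negative pressed in. Pressed past -0.035 (4.5 mm down at the press mark; 5 to 8 N there) the catch trips; stop at -0.05 (6 mm at the mark). Let go, a spring lifts it to 0.32 (front edge about 48 mm up) in about half a second and holds it there. It does not latch again.
- lid_hinge (a point): On the hinge line (along organiser y) at the lid's far (+x) edge, level with its top, mid-way along. The pale wood lid is 153 mm (x) by 141 mm (y), 10 mm thick; closed, it covers organiser x -73 to 80, y 2 to 143 mm, top at z 110 mm. Walls 10 mm wide, tops at z 108.5 mm, run along its front and outer side. The catch is under its front.
- press_mark (a point): Centre of the round inlaid mark, 22 mm across and flush, on the top of the lid, 30 mm from the lid's front edge, mid-way along it (organiser x -43, y 72.5, z 110 mm when closed). Moves with the lid.
- tin_center (a point): Centre, half-way up, of the closed round tin that stands upright on the lid: plain metal, 68 mm across, 32 mm high, 80 to 170 g. z is its upright axis.
- pencil_cup: White round cup, 72 mm across, 95 mm high, with pencils standing up to 170 mm; origin at the centre of its underside. Leave it alone.
- paint_jar: Round jar, 64 mm across, 85 mm high; origin at the centre of its underside. Leave it alone.
- glue_bottle: Slim bottle, 48 mm across, 130 mm high; origin at the centre of its underside. Leave it alone.
Mind the look-alikes: they are no part of the job. What is shaped like the part that bears tin_center but orange, pink or yellow is not meant.

How it is judged:
By the outcome, as a careful person would: the job done as asked, in the order asked, and still so for the second after the job is handed in, with the robot touching nothing.
It also fails if it takes over 45 s, if anything falls off the work surface, if the arm or the gripper's body presses on something with over 40 N, if the wrist force passes 120 N, or if a joint passes its speed limit or range.

### The arm

A 6-joint arm with a two-finger parallel gripper is mounted at the origin on the work surface. World frame = base frame: x ahead of the robot, y to its left, z up, the work surface at z = 0. Lengths are in m, angles in rad, forces in N, time in s.
With the tool pointing down it reaches from about 0.35 to 0.975 m from the base axis. Payload 4.9 kg.
Tool frame: the origin (TCP) lies at the very end of the fingers, on their centre line; the grasp point (between the pads) lies manip.grip_point_offset behind it (manip.grip_point_offset is the distance from the TCP to the grasp point, in m); z points along the fingers, y is the direction in which the jaws open and shut (so a half turn about z gives the same grasp; the last joint's range is limited). The gripper opens to 85 mm and grips with 20 to 120 N. Pads are 22 mm wide; open, the fingers measure 114 mm over their backs; the gripper's body (76 mm by 85 mm) begins 54 mm behind the grasp point. The pads swing forward as they close: fully open they stand 13 mm farther back than shut.
Start: joints at [1.088, 0.053, 1.613, -0, 1.476, -0.119], TCP at [0.222, 0.584, 0.231] pointing down, gripper open.
Joint ranges: [-3.01, 3.01], [-1.01, 2.22], [0.06, 2.58], [-1.02, 4.17], [0.09, 2.62], [-3.14, 3.14]. Speed limits (rad/s): [2.57, 2.57, 3.14, 3.14, 3.14, 3.14].

### API

Orientations are given as a unit quaternion [w, x, y, z].
In Python, from plant import status, grab_frame, camera_params, ticket, boxes_of, outline_of, manip gives the robot as it stands. The module is installed in compiled form; this text tells all that it offers.
- The arm moves only by the tool play_rows, never from a script. Its argument "deltas" is a list of rows, each a list of 2 entries, a list of its own where there are three numbers: the shift along the world's x, y, z in m, then the turn about the world's z in rad. A call has 1 to 5 rows; each row is the pose to reach, as a shift and turn from the pose commanded when the call began; what a row does not reach only later rows make up. A row lasts 1/8 s, in which the tool goes at most 62.5 mm and 10.7 degrees, less where a joint would pass 70% of its speed; a pose out of reach is approached as far as the arm can. A call with a gripper value outside its range is refused whole. "grip" is the opening, from -1 (shut) to 1 (fully open), set as the call begins (left out, the last holds). The fingers move at their own pace and stop on an object; the grip force is fixed at half the most. Time passes only in rows, so rows that repeat a pose let the fingers close. It gives the time, the measured TCP pose, the force and the opening at its end, in the units of the state.
- status.state(): the state, without advancing time (a new reading comes with each control period).
- grab_frame(name): name is "side" or "top" or "wrist"; returns (picture, depth): 480x640x3 uint8, blue, green, red; 480x640 float32, m along the optical axis (not along the pixel's ray), 0 where there is no reading.
- camera_params(name): a dict with "mtx" (3x3 intrinsics, pixels), "world_from_camera" (4x4, takes a point from camera to world coordinates). Camera axes: x right, y up, looking along -z (the intrinsics and any distortion apply to the point x, -y, -z); pixel columns grow to the right and rows downward; lengths in m; the calibration is good to about 2 mm. The wrist camera is an equidistant fisheye: a pixel r from the principal point sees the ray r / f radians off the axis. A picture is of the moment at which its call begins: read the wrist's pose just before it. camera_params takes no time and is no camera call; for the wrist camera it gives the pose at the moment of the call.
- ticket.job_done(): hands the job in, once; it reports no verdict.
Trained networks look in the newest picture that a camera, given by its name, has taken for a name from the list of things; names that differ only in an ending like _2 or _b are one class to them, and where a whole thing is asked for, a point or a joint stands for the part that bears it (a point fixed in the world has none). Each returns a list of dicts, best first, with "confidence" (0 to 1); they miss things now and then, are a little off and sometimes report something else, mostly with a low value. They report only what shows in the picture. A call takes as long as a camera call. They do not tell look-alikes from the thing itself.
- boxes_of(camera, name): "box" ([left, top, right, bottom] in pixels, round what is visible of it).
- outline_of(camera, name): "region" (480x640 bool, what is visible of it) and "box" ([left, top, right, bottom] in pixels, round what is visible of it).
The state is a dict: "time": time; "joint_pos": joint angles; "joint_vel": joint speeds; "joint_efforts": joint torques, N m; "tool_pos": TCP position; "tool_rot": TCP orientation; "contact_force": force on the tool from outside, world axes, zero at the start; "ft_torque": the same for the moment, N m; "gripper_width": opening from 0.0 (shut) to 1.0 (fully open).
Only numpy, scipy, OpenCV 4.12 (cv2) and the standard library are available. Lean on these libraries where they do the work, as an engineer would, in place of code of your own. Each camera call takes 0.05 s, during which the arm holds its last target.

## Working session

There is one attempt and no reset: what is moved stays moved. The work goes in short steps, Python scripts to look and compute and a tool call to move; the robot and the scene stay as the last step left them, time stands still between calls to the robot, and variables do not carry over. Pictures are saved under pics/ and viewed, and the job is handed in when it is done.

Besides the shell and the picture viewer there is one more tool, called after "Call:" as name([rows], argument=value, ...), one row to a line, values as JSON. play_rows: Moves the arm, as the interface text tells. Its arguments: {"type":"object","properties":{"deltas":{"type":"array"},"grip":{"type":"number"}},"required":["deltas"]}

```bash
mkdir -p pics
python3 - <<'E'
from plant import *
import cv2
print(status.state()); print(manip.grip_point_offset)
for c in("top","side"):
    im,d=grab_frame(c); cv2.imwrite(f"pics/{c}0.png",im)
    p=camera_params(c); print(c,p["mtx"],p["world_from_camera"], {k for k in p})
    for n in("tin_center","chest","lid","press_mark"):
        try: print(n,[(b["box"],round(b["confidence"],2)) for b in boxes_of(c,n)])
        except Exception as e: print(n,e)
E
```

```text
{'time': 0.0, 'joint_pos': array([ 1.08803176e+00,  5.33715083e-02,  1.61426126e+00, -1.43072936e-05,
        1.47600172e+00, -1.18968867e-01]), 'joint_vel': array([-1.18634150e-03,  8.73014559e-05,  3.88958538e-04, -7.29587452e-04,
        4.07459551e-04,  1.39037985e-03]), 'joint_efforts': array([ 4.52939057e-04, -3.93703830e+01, -3.70167160e+01, -7.23154767e-05,
        7.23327161e-03,  5.11179792e-06]), 'tool_pos': array([0.22209001, 0.5835571 , 0.23007349]), 'tool_rot': array([-2.95744901e-04,  1.80895669e-01,  9.83501761e-01, -9.77164602e-04]), 'contact_force': array([-0.72661333,  0.55630906,  0.12421438]), 'ft_torque': array([ 0.00551714,  0.02852008, -0.04689649]), 'gripper_width': 0.9991542958933238}
0.0187
top [[449.11584094   0.         323.28498564]
 [  0.         449.11584094 239.88024438]
 [  0.           0.           1.        ]] [[ 0.08951822  0.97273399 -0.21395108  0.27474735]
 [-0.9959738   0.08640026 -0.02389957 -0.01213098]
 [-0.0047625   0.21522912  0.97655197  1.35626326]
 [ 0.          0.          0.          1.        ]] {'world_from_camera', 'mtx'}
tin_cent
[... 476 characters left out ...]
002854 236.9474353 ]
 [  0.           0.           1.        ]] [[ 8.48637299e-01  3.52945553e-01 -3.94010368e-01  4.64307695e-02]
 [-5.28975015e-01  5.65654930e-01 -6.32629381e-01 -7.79631563e-01]
 [-4.09819677e-04  7.45294530e-01  6.66735252e-01  9.12392548e-01]
 [ 0.00000000e+00  0.00000000e+00  0.00000000e+00  1.00000000e+00]] {'world_from_camera', 'mtx'}
tin_center [([367.1, 203.1, 392.1, 227.6], 0.79), ([200.9, 229.5, 229.2, 257.6], 0.75), ([274.4, 182.6, 308.4, 210.7], 0.64), ([246.9, 271.1, 279.1, 304.8], 0.6), ([245.6, 174.1, 335.3, 226.8], 0.49)]
chest [([239.9, 174.4, 387.2, 303.4], 0.66)]
lid [([249.3, 170.9, 334.2, 227.2], 0.94)]
press_mark [([244.3, 168.9, 332.0, 228.0], 0.93)]
```

View pics/top0.png

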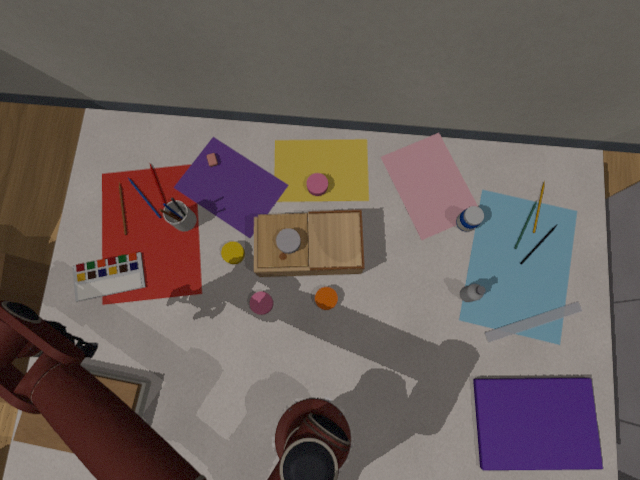

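View pics/side0.png

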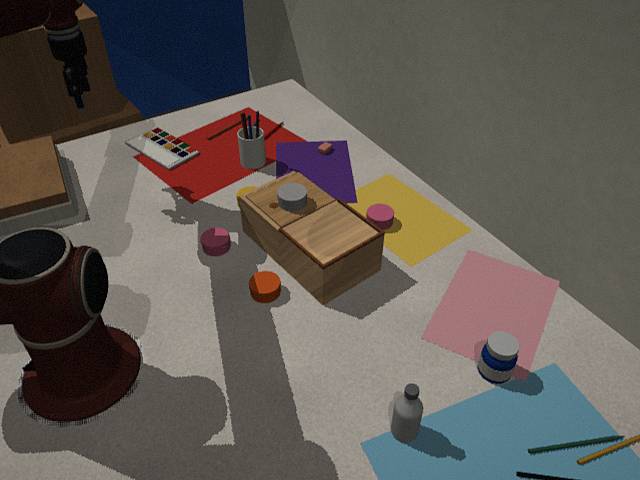

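The top view shows the organiser at px (255–364, 212–279). The grey tin stands on the lid at (288, 240), with part of the brown mark showing at about (283, 256). The orange, pink and yellow tins are on the table. Next I'll measure the poses.

```bash
cat > h.py <<'E'
from plant import *
import cv2, numpy as np
def cloud(c):
    im,d=grab_frame(c); p=camera_params(c); K=p["mtx"];T=p["world_from_camera"]
    v,u=np.mgrid[0:480,0:640]
    P=np.stack([(u-K[0,2])/K[0,0]*d,-(v-K[1,2])/K[1,1]*d,-d],-1)
    W=P@T[:3,:3].T+T[:3,3]; W[d<=0]=np.nan
    return im,W
E
python3 - <<'E'
from h import *
for c,box in(("top",(245,200,375,290)),("side",(230,165,395,310))):
    im,W=cloud(c)
    l,t,r,b=box
    S=W[t:b,l:r]; z=S[...,2]
    print(c,"table z",np.nanmedian(W[...,2]))
    m=(z>.098)&(z<.12); pts=S[m][:,:2].astype(np.float32)
    # hull incl tin
    m2=(z>.098)&(z<.16); p2=S[m2][:,:2].astype(np.float32)
    (cx,cy),(w,h),a=cv2.minAreaRect(p2); print("rect",cx,cy,w,h,a,np.median(z[m]))
    mt=(z>.13)&(z<.155); q=S[mt]; print("tin",mt.sum(),q.mean(0),q.min(0),q.max(0),cv2.minEnclosingCircle(q[:,:2].astype(np.float32)))
    v,u=np.nonzero(m2); print("px",u.min()+l,u.max()+l,v.min()+t,v.max()+t)
    s=cv2.resize(im[t:b,l:r],None,fx=5 if c=="top" else 4,fy=5 if c=="top" else 4,interpolation=cv2.INTER_CUBIC); cv2.imwrite(f"pics/{c}_crop.png",s)
    for n in("tin_center","chest","lid"):
        o=outline_of(c,n)
        for e in o[:5]:
            g=W[e["region"]]; print(n,round(e["confidence"],2),np.round(e["box"]),np.nanmedian(g,0).round(4),np.nanpercentile(g,[2,98],axis=0).round(3).tolist())
            if n!="tin_center": g=g[(g[:,2]>.1)&(g[:,2]<.12)]; print(cv2.minAreaRect(g[:,:2].astype(np.float32)) if len(g)>5 else 0)
E
```

```text
top table z 0.0006639390140008583
rect 0.5434811115264893 0.06104660779237747 0.17148229479789734 0.3098927438259125 6.994280815124512 0.11018494621089281
tin 471 [0.53236128 0.11474153 0.14261928] [0.49947649 0.08139557 0.13058617] [0.56692846 0.14903598 0.14968129] ((0.5328652858734131, 0.11476020514965057), 0.03444952517747879)
px 254 364 209 271
tin_center 0.96 [250. 290. 277. 316.] [0.3638 0.1852 0.0324] [[0.333, 0.155, -0.001], [0.397, 0.217, 0.038]]
tin_center 0.9 [309. 171. 329. 199.] [0.7417 0.0561 0.0326] [[0.713, 0.027, 0.003], [0.777, 0.086, 0.039]]
tin_center 0.88 [315. 284. 334. 313.] [ 0.3923 -0.0033  0.0328] [[0.363, -0.033, 0.027], [0.423, 0.026, 0.039]]
tin_center 0.84 [277. 226. 301. 252.] [0.5318 0.1137 0.1427] [[0.501, 0.084, 0.131], [0.562, 0.144, 0.147]]
tin_center 0.72 [222. 240. 242. 263.] [0.5036 0.2875 0.0325] [[0.474, 0.258, 0.005], [0.536, 0.321, 0.038]]
chest 0.9 [254. 212. 366. 276.] [0.5335 0.0473 0.1099] [[0.448, -0.09, 0.013], [0.633, 0.208, 0.118]]
((0.5434507727622986, 0.06129840016365051), (0.17148204147815704, 0.3093852996826172), 6.9939475059509
[... 1440 characters left out ...]
.06292755901813507), (0.17552827298641205, 0.3166124224662781), 6.8900065422058105)
chest 0.68 [237. 114. 266. 168.] [0.5871 0.4396 0.0688] [[0.561, 0.42, 0.003], [0.671, 0.623, 0.144]]
((0.5996226668357849, 0.46107083559036255), (0.04042227938771248, 0.04371527582406998), 84.60470581054688)
chest 0.16 [245. 169. 335. 224.] [0.5202 0.1224 0.1096] [[0.46, 0.06, 0.106], [0.614, 0.205, 0.113]]
((0.53758704662323, 0.13246436417102814), (0.157271608710289, 0.1485244184732437), 8.276008605957031)
lid 0.76 [249. 175. 337. 229.] [0.5157 0.1217 0.1095] [[0.46, 0.06, 0.106], [0.613, 0.204, 0.113]]
((0.5366864204406738, 0.13457705080509186), (0.1587558537721634, 0.14725162088871002), 7.674129009246826)
```

View pics/top_crop.png

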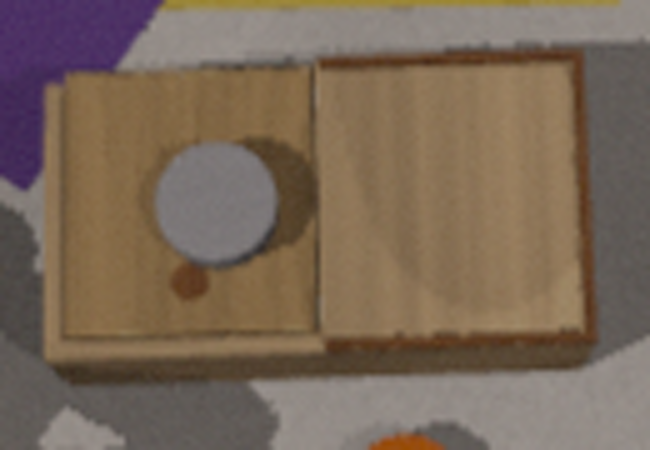

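View pics/side_crop.png

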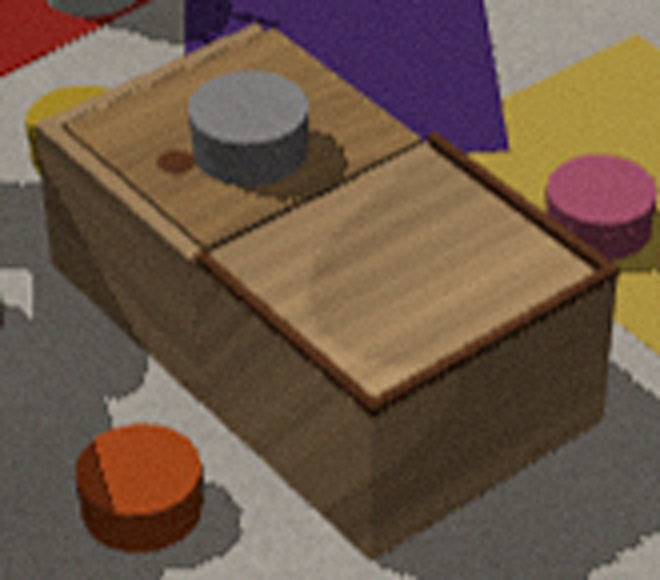

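Call:
play_rows([
  [[0.06,-0.05,0],-0.18],
  [[0.11,-0.09,0],-0.36],
  [[0.15,-0.14,0],-0.54],
  [[0.185,-0.19,0],-0.72],
  [[0.215,-0.24,0],-0.9],
], grip=0.0)

```text
time: 1.52
tool_pos: [0.4318, 0.353, 0.2315]
tool_rot: [0.0, 0.593, 0.805, 0.0]
contact_force: [0.9, 0.1, 0.0]
gripper_width: 0.498
```

Call:
play_rows([
  [[0.025,-0.05,0],-0.1],
  [[0.05,-0.1,0],-0.185],
  [[0.07,-0.14,0],-0.185],
  [[0.088,-0.171,0],-0.185],
  [[0.088,-0.171,0],-0.185],
])

```text
time: 2.15
tool_pos: [0.5196, 0.1818, 0.2314]
tool_rot: [0.0, 0.664, 0.748, 0.0]
contact_force: [-0.4, -0.3, -0.1]
gripper_width: 0.503
```

Run:
```python
from h import *
s=status.state();print(s["tool_pos"],s["tool_rot"],s["contact_force"]);
q=s["tool_rot"];print("tooly deg",np.degrees(2*np.arctan2(q[2],q[1]))-90)
im,d=grab_frame("wrist");cv2.imwrite("pics/w1.png",im)
im,d=grab_frame("side");cv2.imwrite("pics/s1.png",cv2.resize(im[90:330,200:420],None,fx=2.4,fy=2.4))
```

```text
[0.51962688 0.18178553 0.23138304] [1.55541154e-04 6.64078153e-01 7.47663148e-01 8.62182762e-06] [-0.38405653 -0.34907474 -0.1213747 ]
tooly deg 6.776713581994983
```

View pics/w1.png

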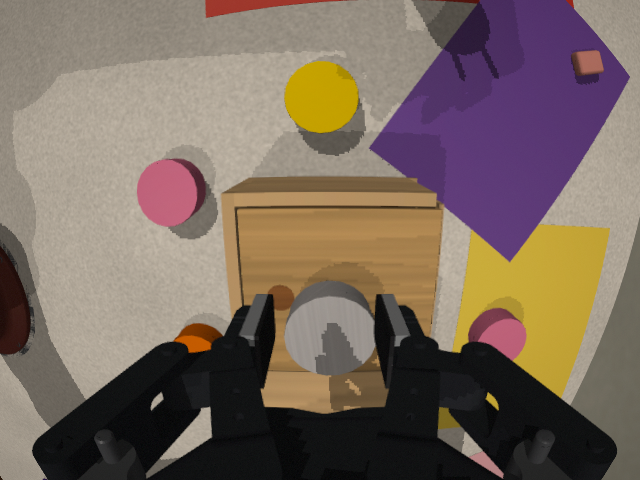

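View pics/s1.png

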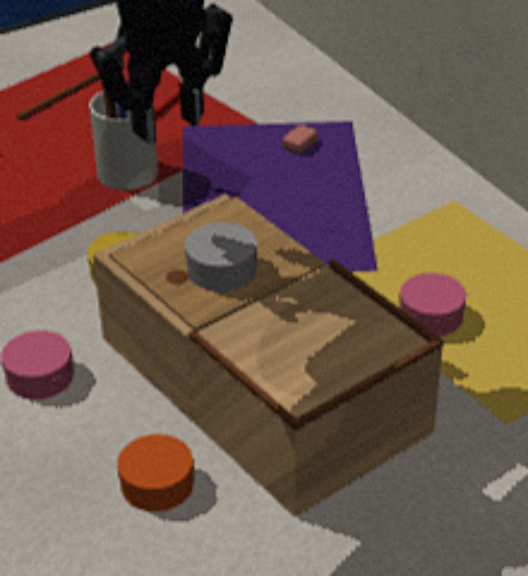

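The fingers are aligned with organiser x, half open, behind the tin on its +y side. Next I lower them.

Call:
play_rows([
  [[0,0,-0.04],0],
  [[0,0,-0.08],0],
  [[0,0,-0.105],0],
  [[0,0,-0.105],0],
  [[0,0,-0.105],0],
])

```text
time: 2.88
tool_pos: [0.5192, 0.1846, 0.1277]
tool_rot: [0.001, 0.662, 0.749, 0.001]
contact_force: [0.7, 0.3, -0.8]
gripper_width: 0.5
```

Run:
```python
from h import *
im,d=grab_frame("wrist");cv2.imwrite("pics/w2.png",im)
im,d=grab_frame("side");cv2.imwrite("pics/s2.png",cv2.resize(im[90:330,200:420],None,fx=2.4,fy=2.4))
s=status.state();print(s["tool_pos"],s["gripper_width"],s["contact_force"])
```

```text
[0.5198001  0.18437094 0.12840976] 0.4981258350402495 [ 0.4443432  -0.2347176  -0.38854547]
```

View pics/s2.png

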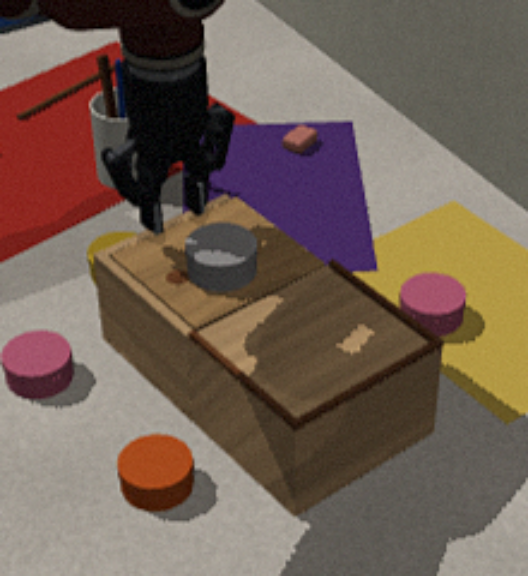

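View pics/w2.png

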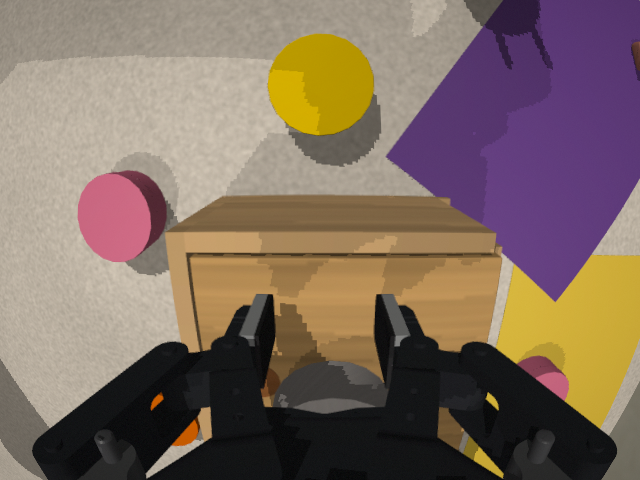

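Call:
play_rows([
  [[0.002,0,-0.006],0.0],
  [[0.004,0,-0.012],0.0],
  [[0.004,0,-0.012],0.0],
  [[0.0055,-0.01,-0.012],0.0],
  [[0.0065,-0.02,-0.012],0.0],
])

```text
time: 3.6
tool_pos: [0.5254, 0.163, 0.1144]
tool_rot: [0.0, 0.663, 0.749, 0.0]
contact_force: [-0.6, -0.4, 0.1]
gripper_width: 0.498
```

Run:
```python
from h import *
im,d=grab_frame("side");cv2.imwrite("pics/s3.png",cv2.resize(im[130:280,200:360],None,fx=4,fy=4))
s=status.state();print(s["tool_pos"],s["gripper_width"],s["contact_force"])
```

```text
[0.5255429  0.16192619 0.11446887] 0.5006247230367096 [ 0.6506209  -1.17814881 -0.09793044]
```

View pics/s3.png

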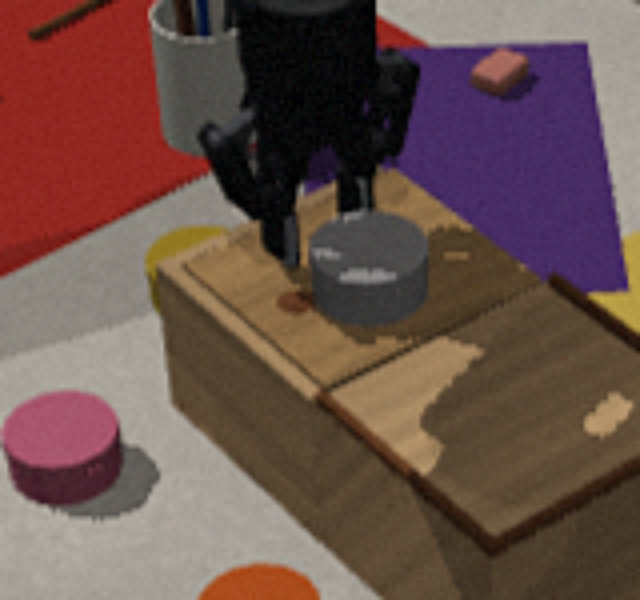

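Call:
play_rows([
  [[0.001,-0.006,0.001],0],
  [[0.0015,-0.013,0.001],0],
  [[0.0025,-0.021,0.001],0],
  [[0.0035,-0.029,0.001],0],
  [[0.0045,-0.037,0.001],0],
])

```text
time: 4.28
tool_pos: [0.5298, 0.1263, 0.1154]
tool_rot: [-0.0, 0.663, 0.749, 0.0]
contact_force: [0.1, 1.6, 0.3]
gripper_width: 0.5
```

```bash
cat > look.py <<'E'
import sys
from h import *
n=sys.argv[1]
im,W=cloud("side");cv2.imwrite(f"pics/{n}.png",cv2.resize(im[130:310,200:400],None,fx=3,fy=3))
e=boxes_of("side","tin_center");print([(np.round(b["box"]),round(b["confidence"],2)) for b in e])
s=status.state();p=s["tool_pos"];r=p[:2]-[.5434,.0615];c,si=np.cos(.122),np.sin(.122)
print(p,"org",r[0]*c+r[1]*si,-r[0]*si+r[1]*c,s["gripper_width"],s["contact_force"])
E
python3 look.py s4
```

```text
[(array([200., 231., 232., 258.]), 0.93), (array([249., 273., 279., 305.]), 0.91), (array([363., 201., 390., 228.]), 0.82), (array([281., 190., 317., 218.]), 0.75)]
[0.52983228 0.12578632 0.11529572] org -0.005643387959470503 0.06545965331401311 0.5016270574472214 [-0.10291876 -0.04811607  0.34312246]
```

View pics/s4.png

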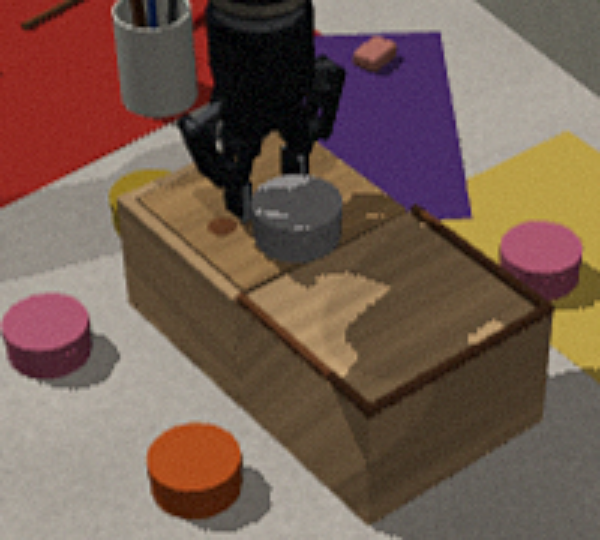

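The tin is sliding and staying upright, cradled by both fingers, now at px (299, 204) in the full side picture. I'll keep pushing.

Call:
play_rows([
  [[0.001,-0.008,0],0],
  [[0.002,-0.016,0],0],
  [[0.003,-0.024,0],0],
  [[0.004,-0.032,0],0],
  [[0.005,-0.04,0],0],
])

```text
time: 5.0
tool_pos: [0.5346, 0.086, 0.1151]
tool_rot: [-0.0, 0.663, 0.749, -0.0]
contact_force: [-0.8, 0.7, -0.7]
gripper_width: 0.501
```

Call:
play_rows([
  [[0.001,-0.008,0],0],
  [[0.002,-0.016,0],0],
  [[0.003,-0.024,0],0],
  [[0.004,-0.032,0],0],
  [[0.005,-0.04,0],0],
])

```text
time: 5.62
tool_pos: [0.5398, 0.0461, 0.1153]
tool_rot: [0.0, 0.663, 0.749, -0.0]
contact_force: [0.6, 0.6, -0.7]
gripper_width: 0.501
```

```bash
python3 look.py s5
```

```text
[(array([200., 229., 228., 258.]), 0.89), (array([247., 270., 278., 303.]), 0.69), (array([305., 206., 340., 237.]), 0.56), (array([364., 202., 393., 231.]), 0.56)]
[0.53991975 0.04583661 0.11544656] org -0.005360574983916856 -0.015123430536887103 0.4973762582610506 [ 0.52651296 -0.19061464 -0.62301907]
```

View pics/s5.png

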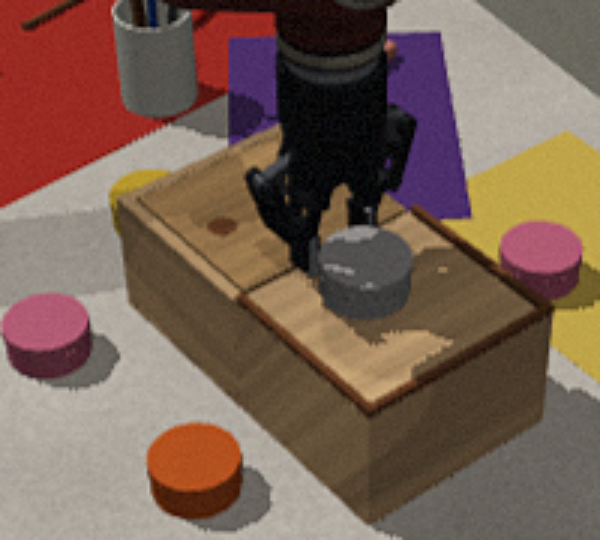

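Call:
play_rows([
  [[0.001,-0.008,0],0],
  [[0.002,-0.016,0],0],
  [[0.003,-0.022,0],0],
  [[0.003,-0.022,0],0],
  [[0.0015,-0.012,0],0],
])

```text
time: 6.35
tool_pos: [0.5412, 0.0346, 0.1153]
tool_rot: [0.0, 0.663, 0.749, -0.0]
contact_force: [-0.1, -0.2, 0.9]
gripper_width: 0.497
```

Call:
play_rows([
  [[-0.001,0.008,0],0],
  [[-0.002,0.012,0.03],0],
  [[-0.002,0.015,0.06],0],
  [[-0.003,0.03,0.09],0],
  [[-0.004,0.06,0.09],0],
], grip=-1)

```text
time: 6.98
tool_pos: [0.539, 0.0955, 0.2091]
tool_rot: [0.002, 0.663, 0.749, 0.002]
contact_force: [0.1, -0.9, -0.5]
gripper_width: 0.0
```

```bash
python3 look.py s6
```

```text
[(array([312., 212., 347., 241.]), 0.74), (array([199., 229., 230., 258.]), 0.67), (array([248., 272., 280., 302.]), 0.66), (array([363., 202., 394., 230.]), 0.59), (array([248., 170., 336., 227.]), 0.3)]
[0.53716548 0.09724022 0.20621153] org -0.0018386782983546412 0.03623329228361804 0.004077408971211175 [ 0.60668805 -0.51245624  0.3138312 ]
```

View pics/s6.png

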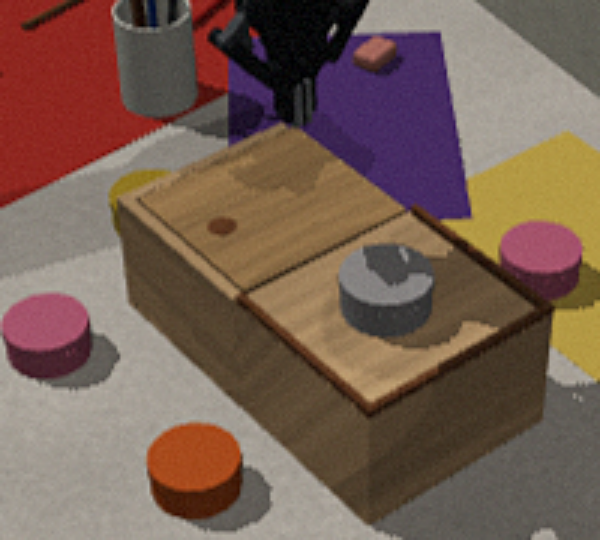

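The tin is standing wholly on the shelf. I'll measure it and the mark.

```bash
cat > m.py <<'E'
from h import *
c,s=np.cos(.122),np.sin(.122)
org=lambda p:(( p[0]-.5434)*c+(p[1]-.0615)*s, -(p[0]-.5434)*s+(p[1]-.0615)*c)
for cam in("side","top"):
    im,W=cloud(cam); e=outline_of(cam,"tin_center")
    for o in e:
        g=W[o["region"]]; g=g[g[:,2]>.132]
        if len(g)>50: (x,y),r=cv2.minEnclosingCircle(g[:,:2].astype(np.float32)); print(cam,"tin",x,y,r,"org",org((x,y)),"ztop",np.percentile(g[:,2],[5,50,95]))
    hsv=cv2.cvtColor(im,cv2.COLOR_BGR2HSV).astype(int)
    X=W[...,0]-.5434;Y=W[...,1]-.0615; ox=X*c+Y*s; oy=-X*s+Y*c
    near=(abs(ox+.043)<.025)&(abs(oy-.0725)<.025)&(abs(W[...,2]-.11)<.012)
    med=np.median(hsv[near],0); mk=near&(hsv[...,2]<med[2]-25)&(hsv[...,1]>med[1])
    if mk.sum(): print(cam,"mark",mk.sum(),W[mk].mean(0),"org",ox[mk].mean(),oy[mk].mean())
E
python3 m.py; python3 -c "
from plant import *;print(status.state()['tool_pos'],status.state()['time'])"
```

```text
side tin 0.5466377139091492 -0.014889504760503769 0.03444719687104225 org (np.float64(-0.006082769444661932), np.float64(-0.07621574079411426)) ztop [0.13424064 0.14011414 0.14260275]
side mark 42 [0.4910328  0.12696608 0.11018747] org -0.0440109059078892 0.07135245028328711
top tin 0.5483042597770691 -0.013267610222101212 0.03421333059668541 org (np.float64(-0.004231229989046041), np.float64(-0.07480871603673485)) ztop [0.13748512 0.14146753 0.14533091]
[0.53681892 0.09448953 0.20466884] 7.275
  return _methods._mean(a, axis=axis, dtype=dtype,
  ret = um.true_divide(
```

Call:
play_rows([
  [[-0.02,0.016,0],0],
  [[-0.0455,0.033,-0.02],0],
  [[-0.0455,0.033,-0.05],0],
  [[-0.0455,0.033,-0.07],0],
  [[-0.0455,0.033,-0.07],0],
])

```text
time: 7.9
tool_pos: [0.4901, 0.1269, 0.1329]
tool_rot: [-0.002, 0.663, 0.749, -0.002]
contact_force: [-0.4, 0.3, 0.5]
gripper_width: -0.002
```

```bash
python3 look.py s7
```

```text
[(array([365., 202., 393., 231.]), 0.97), (array([246., 272., 280., 304.]), 0.87), (array([200., 231., 230., 256.]), 0.85), (array([311., 210., 346., 240.]), 0.83), (array([236., 186., 256., 208.]), 0.42)]
[0.49198682 0.12729628 0.13567462] org -0.04302379096084551 0.0715640921893734 -0.0019755333428038134 [-0.60532329 -0.20343979  0.51047763]
```

View pics/s7.png

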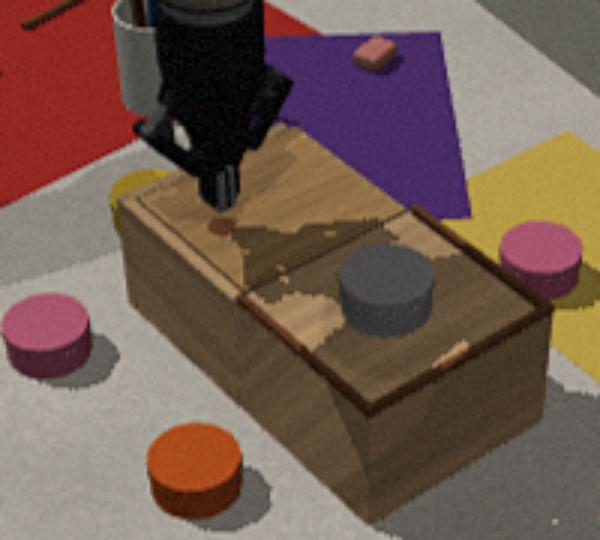

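The fingertips are right above the brown mark at about px (222, 225) in this crop. Next I press in small steps.

Call:
play_rows([
  [[0,0,-0.012],0],
  [[0,0,-0.02],0],
  [[0,0,-0.024],0],
  [[0,0,-0.0255],0],
  [[0,0,-0.0265],0],
])

```text
time: 8.62
tool_pos: [0.4916, 0.1277, 0.1091]
tool_rot: [-0.0, 0.663, 0.749, -0.0]
contact_force: [-2.8, -0.2, 3.9]
gripper_width: -0.002
```

Call:
play_rows([
  [[0,0,-0.001],0],
  [[0,0,-0.002],0],
  [[0,0,-0.003],0],
  [[0,0,-0.003],0],
])

```text
time: 9.12
tool_pos: [0.4915, 0.1277, 0.1064]
tool_rot: [-0.0, 0.663, 0.749, -0.0]
contact_force: [-4.3, -2.0, 5.0]
gripper_width: -0.0
```

Call:
play_rows([
  [[0,0,-0.001],0],
  [[0,0,-0.0015],0],
  [[0,0,-0.002],0],
  [[0,0,-0.002],0],
])

```text
time: 9.62
tool_pos: [0.4914, 0.1277, 0.1045]
tool_rot: [-0.0, 0.663, 0.749, -0.0]
contact_force: [-4.6, -1.2, 6.1]
gripper_width: -0.001
```

Call:
play_rows([
  [[0,0,-0.0005],0],
  [[0,0,-0.001],0],
  [[0,0,-0.001],0],
])

```text
time: 10.0
tool_pos: [0.4915, 0.1277, 0.1039]
tool_rot: [-0.0, 0.663, 0.749, -0.0]
contact_force: [-6.7, -1.5, 9.3]
gripper_width: -0.0
```

Call:
play_rows([
  [[0,0,0.015],0],
  [[-0.0,0,0.05],0],
  [[0,0,0.1],0],
  [[0,0,0.15],0],
  [[0,0,0.15],0],
])

```text
time: 10.62
tool_pos: [0.4948, 0.1281, 0.2597]
tool_rot: [0.004, 0.663, 0.749, 0.005]
contact_force: [0.1, 0.7, 0.7]
gripper_width: -0.004
```

Call:
play_rows([
  [[-0.03,0.03,0],0],
  [[-0.06,0.06,0],0],
  [[-0.08,0.09,0],0],
  [[-0.1,0.12,0],0],
  [[-0.1,0.12,0],0],
])

```text
time: 11.25
tool_pos: [0.3906, 0.2489, 0.2522]
tool_rot: [-0.0, 0.661, 0.75, 0.0]
contact_force: [-0.1, -0.6, 1.1]
gripper_width: 0.002
```

```bash
python3 look.py s8; python3 m.py 2>/dev/null
python3 - <<'E'
from h import *
im,W=cloud("top");cv2.imwrite("pics/t8.png",im)
c,s=np.cos(.122),np.sin(.122)
for cam in("top","side"):
    im,W=cloud(cam)
    for ox in(-.065,0.,.07):
        x=.5434+ox*c-s*.03;y=.0615+ox*s+c*.03
        m=np.hypot(W[...,0]-x,W[...,1]-y)<.008; print(cam,ox,np.nanmax(W[m][:,2]) if m.any() else None)
E
```

```text
[(array([367., 204., 391., 231.]), 0.87), (array([200., 231., 228., 258.]), 0.83), (array([312., 212., 343., 240.]), 0.8), (array([248., 269., 281., 304.]), 0.68), (array([234., 184., 254., 200.]), 0.66)]
[0.39166761 0.24756289 0.25235882] org -0.1279611971039395 0.2031453923346362 0.0031412092004651023 [-0.61691102 -0.14692032 -0.1902175 ]
side tin 0.5478966236114502 -0.014449508860707283 0.03579196706414223 org (np.float64(-0.004779670495794146), np.float64(-0.07593222155341789)) ztop [0.13481851 0.13987473 0.14259652]
side tin 0.5183452367782593 0.07930593937635422 0.12809713184833527 org (np.float64(-0.022701597029031396), np.float64(0.02072269599987815)) ztop [0.13358633 0.14656076 0.15647869]
top tin 0.5474056005477905 -0.013545647263526917 0.03327726572751999 org (np.float64(-0.0051570461235063494), np.float64(-0.07497532183478904)) ztop [0.13659114 0.14107883 0.14534234]
top -0.065 0.16050669590732314
top 0.0 0.14518728216195087
top 0.07 0.12052576149088745
side -0.065 0.15852570874907534
side 0.0 0.13962211777839917
side 0.07 0.11673553957004146
```

View pics/s8.png

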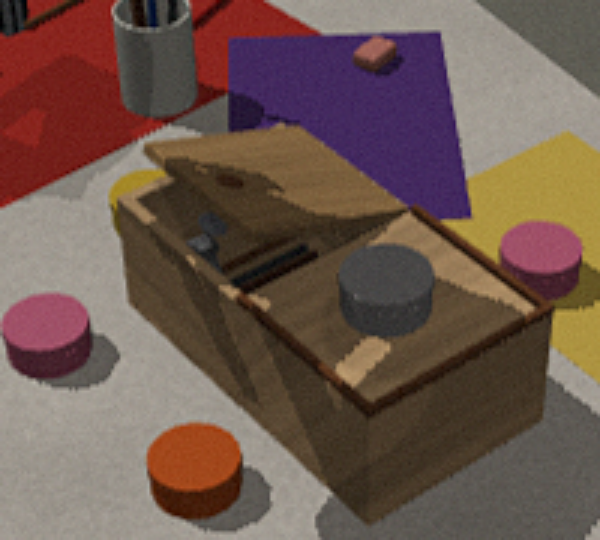

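View pics/t8.png

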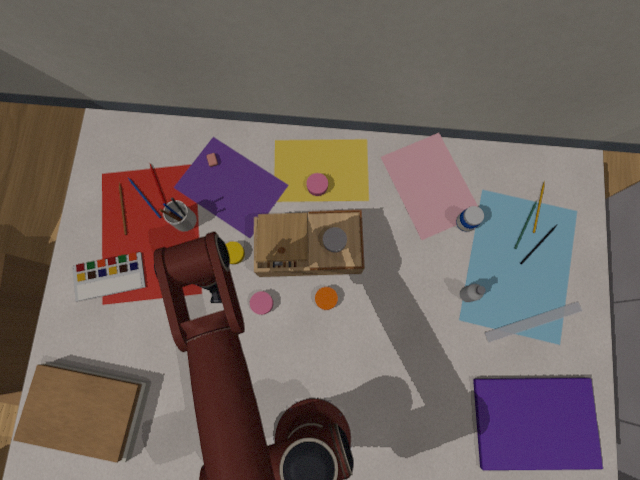

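The lid stands ajar, with its front edge about 48 mm up. The tin is upright on the shelf at px (334, 238) in the top view, the cup, jar and bottle haven't moved, and the arm is clear. I'm handing the job in.

```bash
python3 -c "
from plant import *;print(ticket.job_done())"
```

```text
the job is handed in; nothing more can be done
None
```

The job is done and handed in after about 11.5 s of robot time; the hand-in reports no verdict.

- **Tin:** I pushed it across with the half-open fingers cradling it. It stayed upright and now stands about 75 mm onto the shelf (organiser x about -5, y about -75 mm), so its edge is roughly 40 mm clear of the lid.
- **Lid:** With the fingers shut I then pressed on the inlay, about 6 mm down and up to 9 N vertically (about 12 N in all). That is slightly above the 5–8 N given for the trip, probably because the lid had reached its stop. When I let go, it sprang open.
- **Last checks:** The lid stands ajar with its front edge about 48 mm up, as expected. The tin was in the same place after the lid opened. The cup, jar and bottle look unmoved in the pictures; I did not measure them. The gripper is well clear of everything.
- **Disagreements:** The top and side cameras differ by 1–2 mm on the tin and up to about 6 mm on heights along the lid. At the end one side-camera detection took the open lid for a tin, and I disregarded it. Before the press, only the side camera picked out the mark; it lay within 2 mm of the position worked out from the organiser's pose.

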